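# Rock the heavy tub to empty its cedar balls into the basket

## Robot

A 6-joint arm with a two-finger parallel gripper is mounted at the origin on the work surface. World frame = base frame: x ahead of the robot, y to its left, z up, the work surface at z = 0. Lengths are in mm, angles in degrees, forces in N, time in s.
With the tool pointing down it reaches from about 300 to 850 mm from the base axis. Payload 4.2 kg.
Tool frame: the origin (TCP) lies midway between the tips of the shut fingers; the grasp point (between the pads) lies 19 mm behind it (env.grip_depth is the distance from the TCP to the grasp point, in mm); z points along the fingers, y is the line along which they close (so a half turn about z gives the same grasp; the last joint's range is limited). The gripper opens to 91 mm and grips with 3 to 60 N. Pads are 32 mm wide; open, the fingers measure 118 mm over their backs; the gripper's body (76 mm by 178 mm) begins 60 mm behind the grasp point.
Start: joints at [67.265, 18.312, 89.639, -0, 72.044, -1.146], TCP at [211.573, 534.678, 213.976] pointing down, gripper open.
Joint ranges: [-177.97, 177.97], [-48.28, 115.42], [12.27, 149.76], [-77.06, 257.06], [2.81, 150.46], [-146.56, 146.56]. Speed limits (degrees/s): [147.25, 147.25, 180, 180, 180, 180].

## Interface

Orientations are given as [roll, pitch, yaw] about the fixed x, y, z axes, in that order (R = Rz(yaw) Ry(pitch) Rx(roll)).
In Python, from workcell import env, eyes gives the robot as it stands.
- The arm moves only by the tool send_rows, never from a script. Its argument "motion" is a list of rows, each a list of 7 numbers: the shift along the world's x, y, z normalised to -1 to 1, where 1 is 0.5 m, then the turn, a rotation vector about the world's x, y, z normalised to -1 to 1, where 1 is 60 degrees, then the opening, from -1 (shut) to 1 (fully open). A call has 1 to 20 rows; each row is the pose to reach, as a shift and turn from the pose commanded when the call began; what a row does not reach only later rows make up. A row lasts 1/8 s, in which the tool goes at most 62.5 mm and 10.7 degrees, less where a joint would pass 70% of its speed; a pose out of reach is approached as far as the arm can. A call with a number of a shift or a turn outside -1 to 1 is refused whole. A call with a gripper value outside its range is refused whole. The fingers move at their own pace and stop on an object; "squeeze" is the grip in N (left out, the last holds). Time passes only in rows, so rows that repeat a pose let the fingers close. It gives the time, the measured TCP pose, the force, the opening and the grip force at its end, in the units of the state.
- env.state(): the state, without advancing time (a new reading comes with each control period).
- eyes.grab_frame(name): name is "scene" or "top"; returns a dict with "pixels" (400x640x3 uint8, red, green, blue), "depth" (400x640 float32, mm along the optical axis (not along the pixel's ray), 0 where there is no reading), "fx", "fy", "cx", "cy" (pixels), "R" (3x3) and "t" (3): a world point X has camera coordinates R X + t. Camera axes: x right, y down, z forward; pixel columns grow to the right and rows downward; lengths in mm; the calibration is good to about 2 mm. A picture is of the moment at which its call begins.
- env.job_done(): hands the job in; it is judged then, once.
The state is a dict: "time_s": time; "qpos": joint angles; "qvel": joint speeds; "effort": joint torques, N m; "ee_pos": TCP position; "ee_rot": TCP orientation; "force": force on the tool from outside, world axes, zero at the start; "torque": the same for the moment, N m; "gripper_width": finger opening in mm; "gripper_force": force on a finger pad.
Only numpy, scipy, OpenCV 4.12 (cv2) and the standard library are available. Lean on these libraries where they do the work, as an engineer would, in place of code of your own. Each camera call takes 0.05 s, during which the arm holds its last target. There are 200 camera calls.

## Task

Tip the three cedar balls out of the heavy stoneware tub into the plastic basket that stands against the little drawer chest. The tub is too heavy to lift, so keep its edge on the chest: rock it slowly (the loop handle gives the best hold) over its bottom edge on the basket side until all the balls have rolled into the basket, then rock it back and let it down gently to stand flat where it stood, and let go. Leave the snow globe, the wooden hanger and the spare baskets alone, and keep the basket standing on the shelf.

Things in the scene. Friction and masses are not known exactly. Their poses are not given: they have to be found in the camera images.
- chest: Low fixed wooden drawer chest standing on the shelf, 320 mm along its own x, 190 mm along its own y, 100 mm high, with a white knob on its -x end. Origin: centre of its underside, z up. The tub stands on its flat top (z = 100 mm); the basket stands against its -y side. The chest may be turned by up to about 20 degrees.
- tub: Heavy blue-grey glazed stoneware tub, about 2.4 kg, open top, 110 mm high, standing on the chest. Origin: centre of its underside, z up. Base 200 mm (own x) by 110 mm (own y). Walls lean out: the rim reaches x = +-112 mm, y = -95 mm on the pouring side (wall 20 degrees off upright), y = +70 mm on the handle side. Walls 10 mm thick, inside floor at z = 12 mm. It pours towards its own -y, to the basket.
- tub_handle (a point): Middle of the bar of the tub's loop handle, at (0, 115, 108) mm in the tub's frame; axes as the tub's. The bar is round, 14 mm thick, along the tub's x, straight for 80 mm, with a clear gap of 36 mm to the rim: pinch it from above, one finger in the gap; it turns between the fingers as the tub rocks. To start rocking pull it up with 7 to 10 N.
- tub_foot (a point): Middle of the tub's base edge on the pouring side, at (0, -55, 0) mm in its frame: the edge (along the tub's x) to rock on, 6 to 16 mm back from the chest's edge. The handle bar is 170 mm behind and 108 mm above it. Free, the tub topples past about 48 degrees. At 70 degrees the -y wall lies level; at about 80 the balls roll out over the -y rim.
- basket: Light green open plastic basket, loose, 0.16 kg, standing on the shelf 10 to 20 mm from the chest's -y side, its long side along the chest. Origin: centre of its underside, z up. Rim 292 mm (own x) by 232 mm (own y), base 250 by 190 mm, 80 mm high, floor 3 mm thick.
- ball0_center (a point): Centre of cedar ball 0: plain reddish wooden ball, 60 mm across, 45 g, loose, lying in the tub at the start.
- ball1_center (a point): Centre of cedar ball 1: plain reddish wooden ball, 60 mm across, 45 g, loose, lying in the tub at the start.
- ball2_center (a point): Centre of cedar ball 2: plain reddish wooden ball, 60 mm across, 45 g, loose, lying in the tub at the start.
- snow_globe: Bystander: glass snow globe on a dark wooden base, 88 mm across, 115 mm high, loose. Origin: centre of its underside.
- hanger: Bystander: wooden clothes hanger lying flat on the shelf, 400 mm long (own x), its steel hook towards its own +y, 18 mm high, loose. Origin: on the shelf, under the middle of the hanger.
- spare_baskets: Bystander: two more such baskets nested in each other, 94 mm high, loose, at the right end of the shelf. Origin: centre of the underside.

How it is judged:
By the outcome, as a careful person would: the job done as asked, in the order asked, and still so for the second after the job is handed in, with the robot touching nothing.
It also fails if it takes over 51 s, if anything falls off the work surface, if the arm or the gripper's body presses on something with over 40 N, if the wrist force passes 120 N, or if a joint passes its speed limit or range.

## Working session

There is one attempt and no reset: what is moved stays moved. The work goes in short steps, Python scripts to look and compute and a tool call to move; the robot and the scene stay as the last step left them, time stands still between calls to the robot, and variables do not carry over. Pictures are saved under pics/ and viewed, at most 10 in all, crops included, and the job is handed in when it is done.

Besides the shell and the picture viewer there is one more tool, called after "Call:" as name(argument=value, ...) on one line, values as JSON. send_rows: Moves the arm, as the interface text tells. Its arguments: {"type":"object","properties":{"motion":{"type":"array"},"squeeze":{"type":"number"}},"required":["motion"]}

```bash
mkdir -p pics
cat > h.py <<'E'
import numpy as np, cv2
from workcell import env, eyes
def grab(n):
    f=eyes.grab_frame(n); np.savez(f'{n}.npz',**{k:np.asarray(v) for k,v in f.items()}); return f
def load(n): return dict(np.load(f'{n}.npz'))
def world(f):
    v,u=np.mgrid[0:400,0:640]; d=f['depth']
    P=np.stack([(u-f['cx'])/f['fx']*d,(v-f['cy'])/f['fy']*d,d],-1)
    return (P-f['t'])@f['R']
E
python3 - <<'E'
from h import *
for n in('scene','top'):
    f=grab(n); cv2.imwrite(f'pics/{n}0.png',f['pixels'][:,:,::-1])
print(env.state(),env.grip_depth)
E
```

```text
{'time_s': 0.1, 'qpos': array([ 6.72653192e+01,  1.83475129e+01,  8.96977987e+01, -7.02472499e-04,
        7.20422057e+01, -1.14633704e+00]), 'qvel': array([ 0.11678913, -0.02515281, -0.1432655 , -0.02318804, -0.01231665,
       -0.07773166]), 'effort': array([ 1.78029692e-03, -4.13326406e+01, -2.32513368e+01,  7.30044139e-02,
        4.22083342e-02, -5.17222122e-05]), 'ee_pos': array([211.40398856, 534.26631657, 213.21995994]), 'ee_rot': array([-1.79912487e+02, -1.08308769e-03,  1.58411873e+02]), 'force': array([0.13454609, 0.18717631, 1.09671463]), 'torque': array([-0.01310988, -0.04767008, -0.01267329]), 'gripper_force': 0.0, 'gripper_width': 91.55677153619308} 18.8
```

View pics/scene0.png

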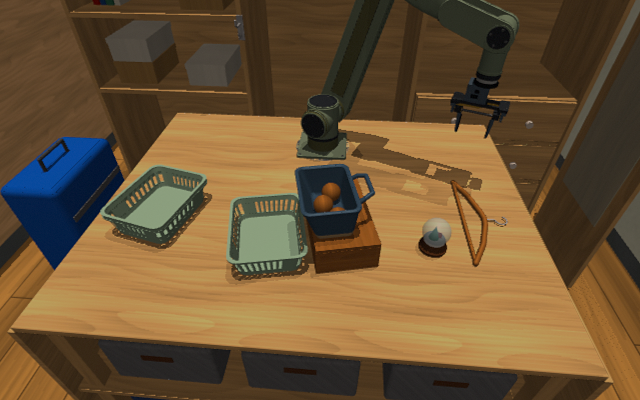

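View pics/top0.png

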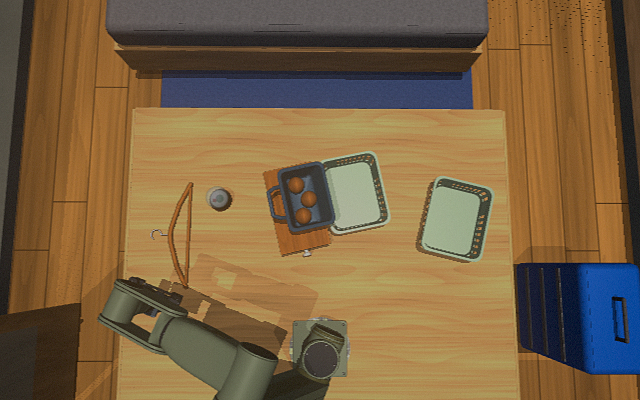

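The top view shows the tub at about (305,198), its handle bar near (275,204), and the basket to its right at (355,192). The chest shows on the handle side. The globe is at (219,198) and the hanger at (182,235), both left of the handle.

Run:
```python
from h import *
f=load('top'); W=world(f); p=f['pixels'].astype(int)
z=W[...,2]; v,u=np.mgrid[0:400,0:640]
roi=(u>262)&(u<345)&(v>150)&(v<250)
blue=(p[...,2]>p[...,0]+8)&(p[...,2]>p[...,1])
m=roi&(z>195)&(z<225)&blue
P=W[m]; print(m.sum(), np.percentile(P[:,2],[5,50,95]))
r=cv2.minAreaRect(P[:,:2].astype(np.float32)); print('tub+handle rect',r, cv2.boxPoints(r))
# handle: leftmost pixel cols
h=m&(u<282); 
for vv in range(180,232,3):
    uu=np.where(h[vv])[0]
    if len(uu): print(vv,uu.min(),uu.max(),W[vv,uu.min()].round(),W[vv,uu.max()].round())
# chest top
m=roi&(z>93)&(z<107)&(p[...,0]>p[...,2]+25)
m=(u>255)&(u<345)&(v>150)&(v<265)&(z>93)&(z<107)&(p[...,0]>p[...,2]+25)&(p[...,0]>p[...,1]+25)
r=cv2.minAreaRect(W[m][:,:2].astype(np.float32)); print('chest',m.sum(),r, cv2.boxPoints(r))
# basket
g=(u>310)&(u<400)&(v>140)&(v<245)&(z>65)&(z<95)&(p[...,1]>p[...,0])
r=cv2.minAreaRect(W[g][:,:2].astype(np.float32)); print('basket',g.sum(),r, cv2.boxPoints(r))
c=cv2.resize(f['pixels'][140:260,240:400],(800,600),interpolation=cv2.INTER_CUBIC); cv2.imwrite('pics/c1.png',c[:,:,::-1])
```

```text
601 [202.91712375 209.84745609 217.32106019]
tub+handle rect ((550.30126953125, 76.85863494873047), (226.25283813476562, 213.5095672607422), 12.9064302444458) [[416.18814   155.64851  ]
 [463.8776    -52.466972 ]
 [684.4144     -1.9312439]
 [636.725     206.18423  ]]
180 279 280 [611. 147. 212.] [612. 144. 209.]
183 279 281 [601. 147. 207.] [602. 140. 205.]
186 275 281 [591. 161. 205.] [591. 140. 204.]
189 270 281 [578. 178. 217.] [579. 140. 212.]
192 267 281 [568. 188. 213.] [569. 140. 208.]
195 268 269 [558. 185. 213.] [557. 181. 214.]
198 268 270 [546. 184. 216.] [547. 177. 216.]
201 269 270 [537. 181. 212.] [536. 177. 215.]
204 269 271 [526. 181. 214.] [526. 174. 213.]
207 270 272 [515. 177. 212.] [515. 170. 214.]
210 271 272 [504. 173. 223.] [505. 170. 210.]
213 272 273 [494. 170. 215.] [494. 166. 213.]
216 272 281 [483. 169. 216.] [485. 139. 202.]
chest 1531 ((529.8695678710938, 89.05632019042969), (320.4228210449219, 189.97274780273438), 13.260498046875) [[352.142    144.76102 ]
 [395.71768  -40.14654 ]
 [707.59717   33.351624]
 [664.0215   218.25919 ]]
basket 549 ((593.5635986328125, -129.62828063964844), (291.5387878417969, 227.82315063476562), 11.578218460083008) [[ 427.8977    -47.291344]
 [ 473.62305  -270.47867 ]
 [ 759.2295   -211.96521 ]
 [ 713.50415    11.222107]]
```

View pics/c1.png

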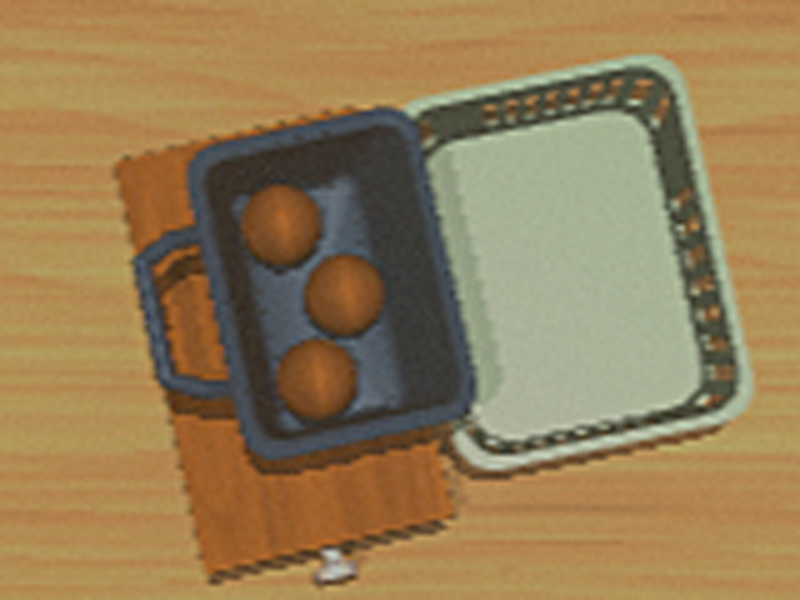

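Call:
send_rows(motion=[[0.03, -0.03, 0.05, 0, 0, 0.05, -0.12], [0.1, -0.12, 0.1, 0, 0, 0.12, -0.12], [0.18, -0.21, 0.1, 0, 0, 0.2, -0.12], [0.27, -0.31, 0.1, 0, 0, 0.28, -0.12], [0.36, -0.41, 0.1, 0, 0, 0.36, -0.12], [0.45, -0.51, 0.1, 0, 0, 0.44, -0.12], [0.53, -0.6, 0.1, 0, 0, 0.52, -0.12], [0.59, -0.68, 0.1, 0, 0, 0.56, -0.12], [0.63, -0.718, 0.1, 0, 0, 0.578, -0.12], [0.63, -0.718, 0.1, 0, 0, 0.578, -0.12], [0.63, -0.718, 0.1, 0, 0, 0.578, -0.12], [0.63, -0.718, 0.1, 0, 0, 0.578, -0.12]], squeeze=40)

```text
time_s: 1.6
ee_pos: [525.7, 176.6, 264.0]
ee_rot: [180.0, -0.0, -166.8]
force: [0.0, 0.2, 0.3]
gripper_width: 40.3
gripper_force: 0.0
```

Run:
```python
from h import *
s=env.state(); print(s['time_s'],s['ee_pos'],s['ee_rot'],s['gripper_width'])
f=grab('scene'); R,t=f['R'],f['t']
def px(X): c=R@np.array(X)+t; return (f['fx']*c[0]/c[2]+f['cx'],f['fy']*c[1]/c[2]+f['cy'])
o=np.array([553.3,63.7,100]);a=np.radians(13.1);ex=np.array([np.cos(a),np.sin(a),0]);ey=np.array([-np.sin(a),np.cos(a),0]);ez=np.array([0,0,1])
im=f['pixels'][:,:,::-1]
u,v=map(int,px(o)); c=cv2.resize(im[v-100:v+50,u-80:u+120],(800,600),interpolation=cv2.INTER_CUBIC)
for X in [o+115*ey+108*ez+k*ex for k in(-40,0,40)]+[o-55*ey+k*ex for k in(-100,0,100)]+[o+k*ex-95*ey+110*ez for k in(-112,112)]+[s['ee_pos']]:
    q=px(X); cv2.circle(c,(int((q[0]-u+80)*4),int((q[1]-v+100)*4)),3,(0,0,255),-1)
cv2.imwrite('pics/c2.png',c)
```

```text
1.6 [525.72911624 176.60861971 263.99100214] [ 1.79980100e+02 -2.05648117e-02 -1.66822126e+02] 40.31214505034063
```

View pics/c2.png

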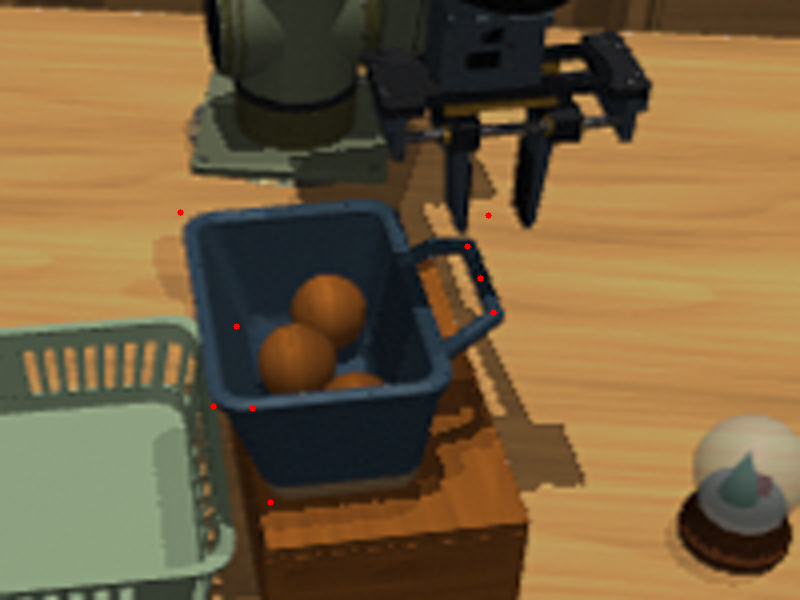

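The markers fall on the handle bar at (480,278), and the open fingers straddle it at (460,230) and (528,222). I'll descend and grip.

Call:
send_rows(motion=[[0.002, -0.001, -0.04, 0, 0, 0, -0.12], [0.002, -0.001, -0.08, 0, 0, 0, -0.12], [0.002, -0.001, -0.12, 0, 0, 0, -0.12], [0.002, -0.001, -0.14, 0, 0, 0, -0.12], [0.002, -0.001, -0.15, 0, 0, 0, -0.12], [0.002, -0.001, -0.15, 0, 0, 0, -0.12], [0.002, -0.001, -0.15, 0, 0, 0, -1], [0.002, -0.001, -0.15, 0, 0, 0, -1], [0.002, -0.001, -0.15, 0, 0, 0, -1], [0.002, -0.001, -0.15, 0, 0, 0, -1], [0.002, -0.001, -0.15, 0, 0, 0, -1], [0.002, -0.001, -0.15, 0, 0, 0, -1]], squeeze=40)

```text
time_s: 3.15
ee_pos: [527.6, 175.9, 189.3]
ee_rot: [179.9, 0.0, -166.9]
force: [-0.5, 4.1, 2.6]
gripper_width: 13.7
gripper_force: 40.0
```

```bash
cat > path.py <<'E'
import numpy as np
a=np.radians(13.1); ey=np.array([-np.sin(a),np.cos(a)])
def H(th,e=10):
    # handle offset (along ey, z) from start; pivot foot to 70 deg, then chest edge
    r=lambda p,t:np.array([p[0]*np.cos(t)-p[1]*np.sin(t),p[0]*np.sin(t)+p[1]*np.cos(t)])
    h=np.array([170.,108.]); t=np.radians(min(th,70)); q=r(h,t)
    if th>70: E=np.array([-e,0.]); q=E+r(q-E,np.radians(th-70))
    return q-h
def rows(t0,t1,n=20):
    b=H(t0)
    for t in np.linspace(t0,t1,n+1)[1:]:
        d=H(t)-b; s=d[0]*ey/500; print([round(float(s[0]),4),round(float(s[1]),4),round(float(d[1]/500),4)],round(t,1))
if __name__=='__main__':
    import sys; rows(float(sys.argv[1]),float(sys.argv[2]),int(sys.argv[3]))
E
python3 path.py 0 18 18; python3 path.py 18 38 20
```

```text
[0.0009, -0.0037, 0.0059] 1.0
[0.0018, -0.0075, 0.0117] 2.0
[0.0027, -0.0115, 0.0175] 3.0
[0.0036, -0.0155, 0.0232] 4.0
[0.0046, -0.0196, 0.0288] 5.0
[0.0055, -0.0238, 0.0344] 6.0
[0.0065, -0.0281, 0.0398] 7.0
[0.0076, -0.0325, 0.0452] 8.0
[0.0086, -0.037, 0.0505] 9.0
[0.0097, -0.0416, 0.0558] 10.0
[0.0108, -0.0462, 0.0609] 11.0
[0.0119, -0.051, 0.066] 12.0
[0.013, -0.0558, 0.0709] 13.0
[0.0141, -0.0607, 0.0758] 14.0
[0.0153, -0.0657, 0.0806] 15.0
[0.0165, -0.0708, 0.0853] 16.0
[0.0177, -0.076, 0.09] 17.0
[0.0189, -0.0812, 0.0945] 18.0
[0.0012, -0.0053, 0.0044] 19.0
[0.0025, -0.0107, 0.0088] 20.0
[0.0038, -0.0162, 0.013] 21.0
[0.0051, -0.0217, 0.0171] 22.0
[0.0064, -0.0273, 0.0212] 23.0
[0.0077, -0.033, 0.0251] 24.0
[0.009, -0.0387, 0.029] 25.0
[0.0104, -0.0445, 0.0327] 26.0
[0.0117, -0.0504, 0.0363] 27.0
[0.0131, -0.0563, 0.0398] 28.0
[0.0145, -0.0623, 0.0433] 29.0
[0.0159, -0.0683, 0.0466] 30.0
[0.0173, -0.0744, 0.0498] 31.0
[0.0188, -0.0806, 0.0529] 32.0
[0.0202, -0.0868, 0.0558] 33.0
[0.0217, -0.093, 0.0587] 34.0
[0.0231, -0.0993, 0.0615] 35.0
[0.0246, -0.1057, 0.0641] 36.0
[0.0261, -0.1121, 0.0666] 37.0
[0.0276, -0.1185, 0.069] 38.0
```

Call:
send_rows(motion=[[0.0004, -0.0018, 0.003, 0, 0, 0, -1], [0.0009, -0.0037, 0.0059, 0, 0, 0, -1], [0.0014, -0.0056, 0.0088, 0, 0, 0, -1], [0.0018, -0.0075, 0.0117, 0, 0, 0, -1], [0.0027, -0.0115, 0.0175, 0, 0, 0, -1], [0.0036, -0.0155, 0.0232, 0, 0, 0, -1], [0.0046, -0.0196, 0.0288, 0, 0, 0, -1], [0.0055, -0.0238, 0.0344, 0, 0, 0, -1], [0.0065, -0.0281, 0.0398, 0, 0, 0, -1], [0.0076, -0.0325, 0.0452, 0, 0, 0, -1], [0.0086, -0.037, 0.0505, 0, 0, 0, -1], [0.0097, -0.0416, 0.0558, 0, 0, 0, -1], [0.0108, -0.0462, 0.0609, 0, 0, 0, -1], [0.0119, -0.051, 0.066, 0, 0, 0, -1], [0.013, -0.0558, 0.0709, 0, 0, 0, -1], [0.0141, -0.0607, 0.0758, 0, 0, 0, -1], [0.0153, -0.0657, 0.0806, 0, 0, 0, -1], [0.0165, -0.0708, 0.0853, 0, 0, 0, -1], [0.0177, -0.076, 0.09, 0, 0, 0, -1], [0.0189, -0.0812, 0.0945, 0, 0, 0, -1]])

```text
time_s: 5.65
ee_pos: [536.4, 137.4, 236.3]
ee_rot: [179.6, -0.0, -166.9]
force: [-1.7, 9.8, 2.0]
gripper_width: 13.0
gripper_force: 40.0
```

```bash
python3 - <<'E'
from h import *
f=grab('scene'); cv2.imwrite('pics/s3.png',cv2.resize(f['pixels'][120:300,200:440],(800,600),interpolation=cv2.INTER_CUBIC)[:,:,::-1])
E
python3 path.py 38 58 20
```

```text
[0.0015, -0.0065, 0.0023] 39.0
[0.003, -0.013, 0.0045] 40.0
[0.0045, -0.0195, 0.0065] 41.0
[0.0061, -0.0261, 0.0085] 42.0
[0.0076, -0.0327, 0.0103] 43.0
[0.0092, -0.0394, 0.012] 44.0
[0.0107, -0.046, 0.0136] 45.0
[0.0123, -0.0527, 0.0151] 46.0
[0.0138, -0.0594, 0.0164] 47.0
[0.0154, -0.0662, 0.0177] 48.0
[0.017, -0.0729, 0.0188] 49.0
[0.0186, -0.0797, 0.0198] 50.0
[0.0201, -0.0865, 0.0206] 51.0
[0.0217, -0.0933, 0.0214] 52.0
[0.0233, -0.1002, 0.022] 53.0
[0.0249, -0.107, 0.0225] 54.0
[0.0265, -0.1138, 0.0229] 55.0
[0.0281, -0.1207, 0.0231] 56.0
[0.0297, -0.1275, 0.0233] 57.0
[0.0313, -0.1344, 0.0233] 58.0
```

View pics/s3.png

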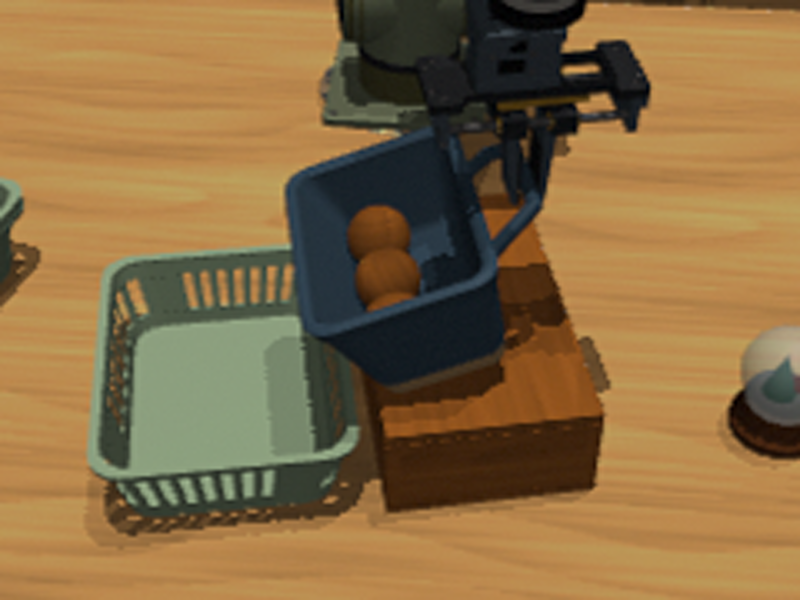

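Tub has tilted about 18° on its foot. The balls have moved to the pouring wall, near (380,250), and the foot has stayed on the chest. The force shows slight compression towards the foot, so I'll widen the radius by about 2 mm.

Call:
send_rows(motion=[[0.0011, -0.0047, 0.0052, 0, 0, 0, -1], [0.0022, -0.0095, 0.0103, 0, 0, 0, -1], [0.0033, -0.0143, 0.0153, 0, 0, 0, -1], [0.0045, -0.0192, 0.0201, 0, 0, 0, -1], [0.0058, -0.0248, 0.0242, 0, 0, 0, -1], [0.0071, -0.0305, 0.0281, 0, 0, 0, -1], [0.0084, -0.0362, 0.032, 0, 0, 0, -1], [0.0098, -0.042, 0.0357, 0, 0, 0, -1], [0.0111, -0.0479, 0.0393, 0, 0, 0, -1], [0.0125, -0.0538, 0.0428, 0, 0, 0, -1], [0.0139, -0.0598, 0.0463, 0, 0, 0, -1], [0.0153, -0.0658, 0.0496, 0, 0, 0, -1], [0.0167, -0.0719, 0.0528, 0, 0, 0, -1], [0.0182, -0.0781, 0.0559, 0, 0, 0, -1], [0.0196, -0.0843, 0.0588, 0, 0, 0, -1], [0.0211, -0.0905, 0.0617, 0, 0, 0, -1], [0.0225, -0.0968, 0.0645, 0, 0, 0, -1], [0.024, -0.1032, 0.0671, 0, 0, 0, -1], [0.0255, -0.1096, 0.0696, 0, 0, 0, -1], [0.027, -0.116, 0.072, 0, 0, 0, -1]])

```text
time_s: 8.2
ee_pos: [550.0, 78.1, 273.5]
ee_rot: [179.8, 0.1, -166.9]
force: [-3.2, 4.8, 5.7]
gripper_width: 13.1
gripper_force: 40.0
```

Call:
send_rows(motion=[[0.0014, -0.006, 0.0035, 0, 0, 0, -1], [0.003, -0.0125, 0.0065, 0, 0, 0, -1], [0.0045, -0.019, 0.0085, 0, 0, 0, -1], [0.0061, -0.0256, 0.0105, 0, 0, 0, -1], [0.0076, -0.0322, 0.0123, 0, 0, 0, -1], [0.0092, -0.0389, 0.014, 0, 0, 0, -1], [0.0107, -0.0455, 0.0156, 0, 0, 0, -1], [0.0123, -0.0522, 0.0171, 0, 0, 0, -1], [0.0138, -0.0589, 0.0184, 0, 0, 0, -1], [0.0154, -0.0657, 0.0197, 0, 0, 0, -1], [0.017, -0.0724, 0.0208, 0, 0, 0, -1], [0.0186, -0.0792, 0.0218, 0, 0, 0, -1], [0.0201, -0.086, 0.0226, 0, 0, 0, -1], [0.0217, -0.0928, 0.0234, 0, 0, 0, -1], [0.0233, -0.0997, 0.024, 0, 0, 0, -1], [0.0249, -0.1065, 0.0245, 0, 0, 0, -1], [0.0265, -0.1133, 0.0249, 0, 0, 0, -1], [0.0281, -0.1202, 0.0251, 0, 0, 0, -1], [0.0297, -0.127, 0.0253, 0, 0, 0, -1], [0.0313, -0.1339, 0.0253, 0, 0, 0, -1]])

```text
time_s: 10.7
ee_pos: [565.9, 9.2, 284.7]
ee_rot: [-180.0, -0.1, -166.9]
force: [-3.7, -0.5, -0.3]
gripper_width: 13.3
gripper_force: 40.0
```

```bash
python3 - <<'E'
from h import *
f=grab('scene'); cv2.imwrite('pics/s4.png',cv2.resize(f['pixels'][120:300,200:440],(800,600),interpolation=cv2.INTER_CUBIC)[:,:,::-1])
E
python3 path.py 58 82 24;python3 path.py 78 92 14
```

```text
[0.0016, -0.0068, -0.0001] 59.0
[0.0032, -0.0137, -0.0004] 60.0
[0.0048, -0.0205, -0.0007] 61.0
[0.0064, -0.0274, -0.0012] 62.0
[0.008, -0.0342, -0.0018] 63.0
[0.0095, -0.041, -0.0025] 64.0
[0.0111, -0.0478, -0.0034] 65.0
[0.0127, -0.0546, -0.0043] 66.0
[0.0143, -0.0613, -0.0054] 67.0
[0.0158, -0.0681, -0.0066] 68.0
[0.0174, -0.0748, -0.008] 69.0
[0.019, -0.0815, -0.0094] 70.0
[0.0205, -0.0882, -0.0107] 71.0
[0.0221, -0.0948, -0.012] 72.0
[0.0236, -0.1015, -0.0135] 73.0
[0.0251, -0.1081, -0.015] 74.0
[0.0267, -0.1146, -0.0167] 75.0
[0.0282, -0.1212, -0.0186] 76.0
[0.0297, -0.1277, -0.0205] 77.0
[0.0312, -0.1342, -0.0225] 78.0
[0.0327, -0.1406, -0.0247] 79.0
[0.0342, -0.147, -0.027] 80.0
[0.0357, -0.1534, -0.0294] 81.0
[0.0372, -0.1597, -0.0319] 82.0
[0.0015, -0.0064, -0.0022] 79.0
[0.003, -0.0129, -0.0044] 80.0
[0.0045, -0.0192, -0.0068] 81.0
[0.0059, -0.0255, -0.0094] 82.0
[0.0074, -0.0318, -0.012] 83.0
[0.0089, -0.0381, -0.0147] 84.0
[0.0103, -0.0443, -0.0176] 85.0
[0.0117, -0.0504, -0.0205] 86.0
[0.0131, -0.0565, -0.0236] 87.0
[0.0146, -0.0625, -0.0268] 88.0
[0.0159, -0.0685, -0.03] 89.0
[0.0173, -0.0744, -0.0334] 90.0
[0.0187, -0.0803, -0.0369] 91.0
[0.02, -0.0861, -0.0405] 92.0
```

View pics/s4.png

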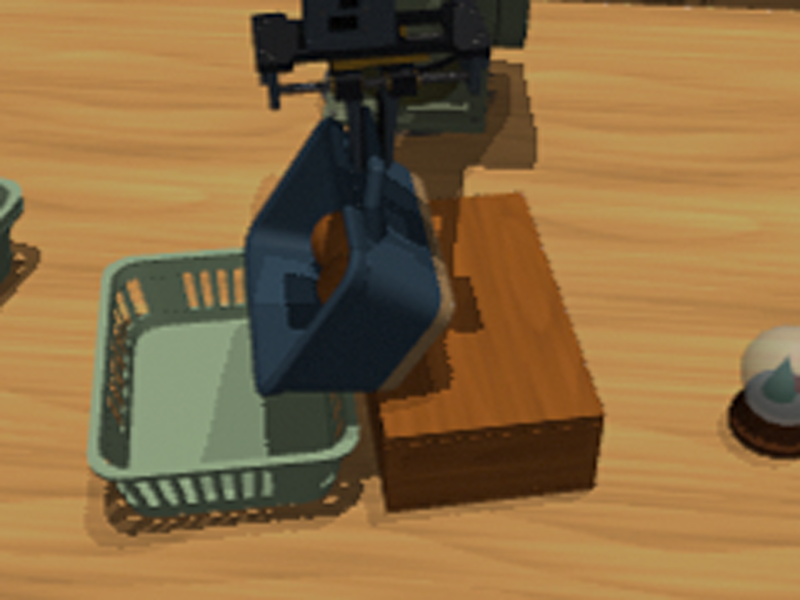

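Tub is at about 58°. The balls are still inside, one visible at (335,250), the foot is on the chest edge and the basket hasn't moved.

Call:
send_rows(motion=[[0.0016, -0.0068, -0.0001, 0, 0, 0, -1], [0.0032, -0.0137, -0.0004, 0, 0, 0, -1], [0.0048, -0.0205, -0.0007, 0, 0, 0, -1], [0.0064, -0.0274, -0.0012, 0, 0, 0, -1], [0.008, -0.0342, -0.0018, 0, 0, 0, -1], [0.0095, -0.041, -0.0025, 0, 0, 0, -1], [0.0111, -0.0478, -0.0034, 0, 0, 0, -1], [0.0127, -0.0546, -0.0043, 0, 0, 0, -1], [0.0143, -0.0613, -0.0054, 0, 0, 0, -1], [0.0158, -0.0681, -0.0066, 0, 0, 0, -1], [0.0174, -0.0748, -0.008, 0, 0, 0, -1], [0.019, -0.0815, -0.0094, 0, 0, 0, -1], [0.0205, -0.0882, -0.0107, 0, 0, 0, -1], [0.0221, -0.0948, -0.012, 0, 0, 0, -1], [0.0236, -0.1015, -0.0135, 0, 0, 0, -1], [0.0251, -0.1081, -0.015, 0, 0, 0, -1], [0.0267, -0.1146, -0.0167, 0, 0, 0, -1], [0.0282, -0.1212, -0.0186, 0, 0, 0, -1], [0.0297, -0.1277, -0.0205, 0, 0, 0, -1], [0.0312, -0.1342, -0.0225, 0, 0, 0, -1]])

```text
time_s: 13.25
ee_pos: [581.6, -58.4, 272.8]
ee_rot: [-180.0, -0.1, -166.9]
force: [-5.0, -1.4, -0.4]
gripper_width: 13.2
gripper_force: 40.0
```

Call:
send_rows(motion=[[0.0008, -0.0032, -0.0011, 0, 0, 0, -1], [0.0015, -0.0064, -0.0022, 0, 0, 0, -1], [0.0022, -0.0097, -0.0033, 0, 0, 0, -1], [0.003, -0.0129, -0.0044, 0, 0, 0, -1], [0.0037, -0.016, -0.0056, 0, 0, 0, -1], [0.0045, -0.0192, -0.0068, 0, 0, 0, -1], [0.0052, -0.0224, -0.0081, 0, 0, 0, -1], [0.0059, -0.0255, -0.0094, 0, 0, 0, -1], [0.0059, -0.0255, -0.0094, 0, 0, 0, -1], [0.0059, -0.0255, -0.0094, 0, 0, 0, -1]])

```text
time_s: 14.5
ee_pos: [584.6, -70.1, 268.4]
ee_rot: [180.0, -0.0, -166.9]
force: [-4.0, -1.7, -6.5]
gripper_width: 12.7
gripper_force: 40.0
```

Run:
```python
from h import *
f=grab('scene'); g=grab('top')
a=cv2.resize(f['pixels'][130:290,200:400],(500,400)); b=cv2.resize(g['pixels'][140:260,250:400],(300,240))
c=np.zeros((400,800,3),np.uint8); c[:,:500]=a; c[:240,500:]=b; cv2.imwrite('pics/s5.png',c[:,:,::-1])
```

```text
(no output)
```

View pics/s5.png

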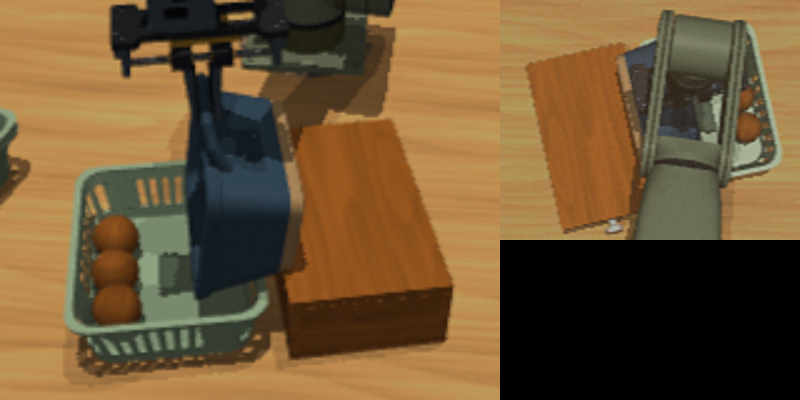

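All three balls are in the basket, at (115,235), (115,270) and (117,303) in the left panel. Now I'll rock the tub back along the same path.

```bash
python3 path.py 82 62 20; python3 path.py 62 42 20; python3 path.py 42 22 20; python3 path.py 22 0 22
```

```text
[-0.0015, 0.0063, 0.0025] 81.0
[-0.003, 0.0127, 0.0049] 80.0
[-0.0044, 0.0191, 0.0072] 79.0
[-0.0059, 0.0255, 0.0094] 78.0
[-0.0075, 0.032, 0.0114] 77.0
[-0.009, 0.0385, 0.0133] 76.0
[-0.0105, 0.0451, 0.0152] 75.0
[-0.012, 0.0517, 0.0169] 74.0
[-0.0136, 0.0583, 0.0184] 73.0
[-0.0151, 0.0649, 0.0199] 72.0
[-0.0167, 0.0716, 0.0212] 71.0
[-0.0182, 0.0782, 0.0225] 70.0
[-0.0198, 0.0849, 0.0239] 69.0
[-0.0213, 0.0917, 0.0252] 68.0
[-0.0229, 0.0984, 0.0265] 67.0
[-0.0245, 0.1052, 0.0275] 66.0
[-0.0261, 0.112, 0.0285] 65.0
[-0.0276, 0.1187, 0.0294] 64.0
[-0.0292, 0.1256, 0.0301] 63.0
[-0.0308, 0.1324, 0.0307] 62.0
[-0.0016, 0.0068, 0.0005] 61.0
[-0.0032, 0.0137, 0.0008] 60.0
[-0.0048, 0.0205, 0.0011] 59.0
[-0.0064, 0.0274, 0.0012] 58.0
[-0.008, 0.0342, 0.0012] 57.0
[-0.0096, 0.0411, 0.0011] 56.0
[-0.0111, 0.0479, 0.0008] 55.0
[-0.0127, 0.0547, 0.0004] 54.0
[-0.0143, 0.0616, -0.0001] 53.0
[-0.0159, 0.0684, -0.0007] 52.0
[-0.0175, 0.0752, -0.0014] 51.0
[-0.0191, 0.082, -0.0023] 50.0
[-0.0207, 0.0888, -0.0033] 49.0
[-0.0222, 0.0955, -0.0044] 48.0
[-0.0238, 0.1023, -0.0056] 47.0
[-0.0254, 0.109
[... 762 characters left out ...]
0604] 22.0
[-0.0013, 0.0055, -0.0041] 21.0
[-0.0026, 0.011, -0.0084] 20.0
[-0.0038, 0.0164, -0.0127] 19.0
[-0.0051, 0.0217, -0.0171] 18.0
[-0.0063, 0.0269, -0.0217] 17.0
[-0.0075, 0.0321, -0.0263] 16.0
[-0.0087, 0.0372, -0.031] 15.0
[-0.0098, 0.0422, -0.0358] 14.0
[-0.011, 0.0471, -0.0407] 13.0
[-0.0121, 0.0519, -0.0457] 12.0
[-0.0132, 0.0567, -0.0507] 11.0
[-0.0143, 0.0614, -0.0559] 10.0
[-0.0153, 0.0659, -0.0611] 9.0
[-0.0164, 0.0704, -0.0664] 8.0
[-0.0174, 0.0748, -0.0718] 7.0
[-0.0184, 0.0791, -0.0773] 6.0
[-0.0194, 0.0833, -0.0828] 5.0
[-0.0203, 0.0874, -0.0884] 4.0
[-0.0213, 0.0915, -0.0941] 3.0
[-0.0222, 0.0954, -0.0999] 2.0
[-0.0231, 0.0992, -0.1057] 1.0
[-0.024, 0.1029, -0.1116] 0.0
```

Call:
send_rows(motion=[[-0.0008, 0.0031, 0.0013, 0, 0, 0, -1], [-0.0015, 0.0063, 0.0025, 0, 0, 0, -1], [-0.003, 0.0127, 0.0049, 0, 0, 0, -1], [-0.0044, 0.0191, 0.0072, 0, 0, 0, -1], [-0.0059, 0.0255, 0.0094, 0, 0, 0, -1], [-0.0075, 0.032, 0.0114, 0, 0, 0, -1], [-0.009, 0.0385, 0.0133, 0, 0, 0, -1], [-0.0105, 0.0451, 0.0152, 0, 0, 0, -1], [-0.012, 0.0517, 0.0169, 0, 0, 0, -1], [-0.0136, 0.0583, 0.0184, 0, 0, 0, -1], [-0.0151, 0.0649, 0.0199, 0, 0, 0, -1], [-0.0167, 0.0716, 0.0212, 0, 0, 0, -1], [-0.0182, 0.0782, 0.0225, 0, 0, 0, -1], [-0.0198, 0.0849, 0.0239, 0, 0, 0, -1], [-0.0213, 0.0917, 0.0252, 0, 0, 0, -1], [-0.0229, 0.0984, 0.0265, 0, 0, 0, -1], [-0.0245, 0.1052, 0.0275, 0, 0, 0, -1], [-0.0261, 0.112, 0.0285, 0, 0, 0, -1], [-0.0276, 0.1187, 0.0294, 0, 0, 0, -1], [-0.0308, 0.1324, 0.0307, 0, 0, 0, -1]])

```text
time_s: 17.1
ee_pos: [569.9, -5.2, 287.3]
ee_rot: [-179.8, 0.2, -166.9]
force: [-5.8, -5.0, 0.3]
gripper_width: 13.0
gripper_force: 40.0
```

Call:
send_rows(motion=[[-0.0016, 0.0068, 0.0005, 0, 0, 0, -1], [-0.0032, 0.0137, 0.0008, 0, 0, 0, -1], [-0.0048, 0.0205, 0.0011, 0, 0, 0, -1], [-0.0064, 0.0274, 0.0012, 0, 0, 0, -1], [-0.008, 0.0342, 0.0012, 0, 0, 0, -1], [-0.0096, 0.0411, 0.0011, 0, 0, 0, -1], [-0.0111, 0.0479, 0.0008, 0, 0, 0, -1], [-0.0127, 0.0547, 0.0004, 0, 0, 0, -1], [-0.0143, 0.0616, -0.0001, 0, 0, 0, -1], [-0.0159, 0.0684, -0.0007, 0, 0, 0, -1], [-0.0175, 0.0752, -0.0014, 0, 0, 0, -1], [-0.0191, 0.082, -0.0023, 0, 0, 0, -1], [-0.0207, 0.0888, -0.0033, 0, 0, 0, -1], [-0.0222, 0.0955, -0.0044, 0, 0, 0, -1], [-0.0238, 0.1023, -0.0056, 0, 0, 0, -1], [-0.0254, 0.109, -0.007, 0, 0, 0, -1], [-0.0269, 0.1157, -0.0085, 0, 0, 0, -1], [-0.0285, 0.1224, -0.01, 0, 0, 0, -1], [-0.03, 0.129, -0.0118, 0, 0, 0, -1], [-0.0316, 0.1356, -0.0136, 0, 0, 0, -1]])

```text
time_s: 19.6
ee_pos: [554.4, 65.0, 279.6]
ee_rot: [179.9, 0.3, -166.9]
force: [-3.9, -0.0, 5.6]
gripper_width: 13.2
gripper_force: 40.0
```

Call:
send_rows(motion=[[-0.0015, 0.0066, -0.0019, 0, 0, 0, -1], [-0.0031, 0.0131, -0.004, 0, 0, 0, -1], [-0.0046, 0.0196, -0.0062, 0, 0, 0, -1], [-0.0061, 0.0261, -0.0085, 0, 0, 0, -1], [-0.0076, 0.0325, -0.0109, 0, 0, 0, -1], [-0.0091, 0.0389, -0.0134, 0, 0, 0, -1], [-0.0105, 0.0453, -0.0161, 0, 0, 0, -1], [-0.012, 0.0516, -0.0188, 0, 0, 0, -1], [-0.0135, 0.0578, -0.0217, 0, 0, 0, -1], [-0.0149, 0.064, -0.0247, 0, 0, 0, -1], [-0.0163, 0.0702, -0.0278, 0, 0, 0, -1], [-0.0177, 0.0763, -0.031, 0, 0, 0, -1], [-0.0192, 0.0823, -0.0343, 0, 0, 0, -1], [-0.0205, 0.0883, -0.0377, 0, 0, 0, -1], [-0.0219, 0.0942, -0.0412, 0, 0, 0, -1], [-0.0233, 0.1001, -0.0448, 0, 0, 0, -1], [-0.0246, 0.1059, -0.0486, 0, 0, 0, -1], [-0.026, 0.1116, -0.0524, 0, 0, 0, -1], [-0.0273, 0.1173, -0.0563, 0, 0, 0, -1], [-0.0286, 0.1229, -0.0604, 0, 0, 0, -1]])

```text
time_s: 22.1
ee_pos: [539.7, 125.5, 246.9]
ee_rot: [-180.0, 0.1, -166.9]
force: [2.0, 4.0, 2.1]
gripper_width: 13.2
gripper_force: 40.0
```

Run:
```python
from h import *
f=grab('scene'); cv2.imwrite('pics/s6.png',cv2.resize(f['pixels'][120:300,200:440],(800,600),interpolation=cv2.INTER_CUBIC)[:,:,::-1])
```

```text
(no output)
```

View pics/s6.png

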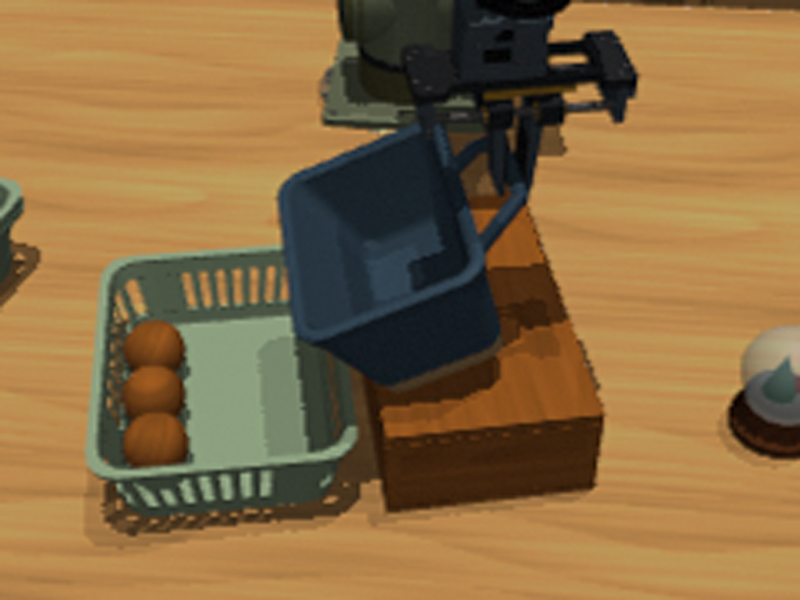

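Balls sit in the basket. Tub's foot corner at (390,385) is where it was on the way up. I'll lower on to about 2°.

Call:
send_rows(motion=[[-0.0013, 0.0055, -0.0042, 0, 0, 0, -1], [-0.0026, 0.0109, -0.0086, 0, 0, 0, -1], [-0.0038, 0.0162, -0.013, 0, 0, 0, -1], [-0.0051, 0.0214, -0.0175, 0, 0, 0, -1], [-0.0063, 0.0265, -0.0222, 0, 0, 0, -1], [-0.0075, 0.0316, -0.027, 0, 0, 0, -1], [-0.0087, 0.0366, -0.0318, 0, 0, 0, -1], [-0.0098, 0.0415, -0.0368, 0, 0, 0, -1], [-0.011, 0.0463, -0.0418, 0, 0, 0, -1], [-0.0121, 0.051, -0.047, 0, 0, 0, -1], [-0.0132, 0.0557, -0.0521, 0, 0, 0, -1], [-0.0143, 0.0603, -0.0575, 0, 0, 0, -1], [-0.0153, 0.0647, -0.0628, 0, 0, 0, -1], [-0.0164, 0.0691, -0.0683, 0, 0, 0, -1], [-0.0174, 0.0734, -0.0738, 0, 0, 0, -1], [-0.0184, 0.0776, -0.0795, 0, 0, 0, -1], [-0.0194, 0.0817, -0.0851, 0, 0, 0, -1], [-0.0203, 0.0857, -0.0909, 0, 0, 0, -1], [-0.0213, 0.0896, -0.0967, 0, 0, 0, -1], [-0.0222, 0.0934, -0.1026, 0, 0, 0, -1]])

```text
time_s: 24.65
ee_pos: [528.5, 172.5, 194.9]
ee_rot: [180.0, 0.0, -166.9]
force: [3.1, 6.5, -0.8]
gripper_width: 13.3
gripper_force: 40.0
```

Call:
send_rows(motion=[[-0.0002, 0.0008, -0.0012, 0, 0, 0, -1], [-0.0004, 0.0016, -0.0024, 0, 0, 0, -1], [-0.0006, 0.0024, -0.0036, 0, 0, 0, -1], [-0.0008, 0.0032, -0.0048, 0, 0, 0, -1], [-0.001, 0.004, -0.006, 0, 0, 0, -1], [-0.0012, 0.0048, -0.0072, 0, 0, 0, -1], [-0.0014, 0.0056, -0.0084, 0, 0, 0, -1], [-0.0015, 0.0061, -0.0094, 0, 0, 0, -1], [-0.0016, 0.0066, -0.0104, 0, 0, 0, -1], [-0.0017, 0.0069, -0.0112, 0, 0, 0, -1], [-0.0017, 0.0069, -0.0112, 0, 0, 0, -1]])

```text
time_s: 26.02
ee_pos: [527.5, 175.8, 189.7]
ee_rot: [180.0, 0.0, -166.9]
force: [2.0, 6.6, 0.4]
gripper_width: 13.0
gripper_force: 40.0
```

Run:
```python
from h import *
f=grab('scene'); W=world(f); s=env.state(); print(s['ee_pos'],s['force'],s['torque'])
b=f['pixels'].astype(int); z=W[...,2]
o=np.array([553.3,63.7]);a=np.radians(13.1);R2=np.array([[np.cos(a),np.sin(a)],[-np.sin(a),np.cos(a)]])
L=np.einsum('ij,vuj->vui',R2,W[...,:2]-o)
m=(b[...,2]>b[...,0]+8)&(b[...,2]>b[...,1])&(z>190)&(z<240)&(abs(L[...,0])<125)&(L[...,1]>-115)&(L[...,1]<75)
for n,k in(('-y',m&(L[...,1]<-80)&(z>203)),('+y',m&(L[...,1]>58)&(z>203)&(L[...,0]>0))): print(n,k.sum(),np.percentile(z[k],[10,50,90]),np.percentile(L[k][:,1],[2,98]))
cv2.imwrite('pics/s7.png',cv2.resize(f['pixels'][120:300,200:440],(800,600),interpolation=cv2.INTER_CUBIC)[:,:,::-1])
```

```text
[527.51424752 175.77650379 189.68940189] [1.4650693  6.13379877 0.40476245] [ 0.66978496 -0.51476422  0.0894559 ]
-y 200 [205.69257191 208.64059409 210.60929281] [-96.4775532  -81.70634584]
+y 108 [206.34031957 209.04642371 210.86363353] [58.32499614 69.77405496]
```

View pics/s7.png

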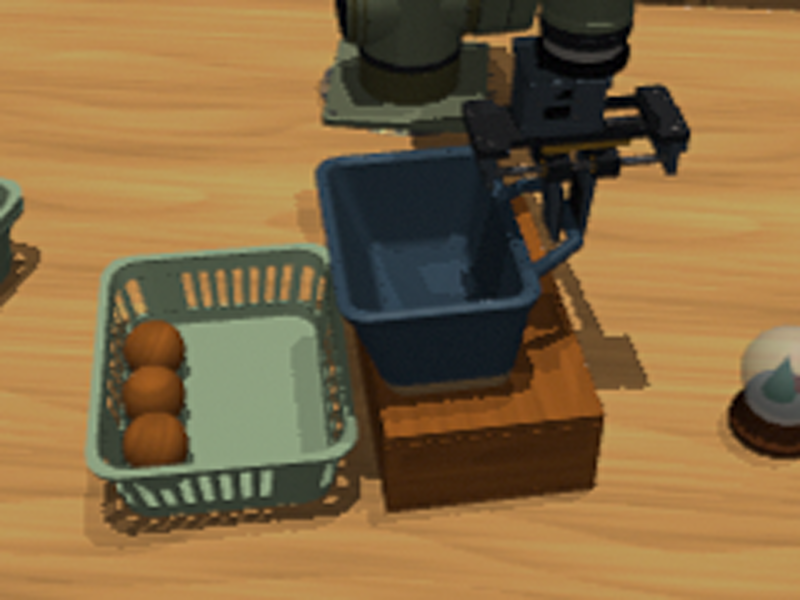

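Tub is back down: both rims read z≈209 and it sits at its original spot. I'll press 1 mm lower, ease the grip, open to 40 mm and go up.

Call:
send_rows(motion=[[0, 0, -0.001, 0, 0, 0, -1], [0, 0, -0.002, 0, 0, 0, -1], [0, 0, -0.003, 0, 0, 0, -1], [0, 0, -0.003, 0, 0, 0, -1]], squeeze=12)

```text
time_s: 26.58
ee_pos: [527.4, 175.8, 189.7]
ee_rot: [180.0, 0.1, -166.9]
force: [1.2, 4.7, 7.6]
gripper_width: 13.8
gripper_force: 12.0
```

Call:
send_rows(motion=[[0, 0, 0, 0, 0, 0, -1], [0, 0, 0, 0, 0, 0, -1], [0, 0, 0, 0, 0, 0, -0.5], [0, 0, 0, 0, 0, 0, -0.12], [0, 0, 0, 0, 0, 0, -0.12], [0, 0, 0, 0, 0, 0, -0.12], [0, 0, 0, 0, 0, 0, -0.12]], squeeze=4)

```text
time_s: 27.45
ee_pos: [527.2, 175.2, 188.8]
ee_rot: [-180.0, -0.0, -166.9]
force: [0.0, -0.2, -0.4]
gripper_width: 40.1
gripper_force: 0.0
```

Call:
send_rows(motion=[[0, 0, 0.02, 0, 0, 0, -0.12], [0, 0, 0.06, 0, 0, 0, -0.12], [0, 0, 0.12, 0, 0, 0, -0.12], [0, 0, 0.2, 0, 0, 0, -0.12], [-0.03, 0.05, 0.24, 0, 0, 0, -0.12], [-0.08, 0.12, 0.24, 0, 0, 0, -0.12], [-0.15, 0.2, 0.24, 0, 0, 0, -0.12], [-0.22, 0.28, 0.24, 0, 0, 0, -0.12], [-0.28, 0.35, 0.24, 0, 0, 0, -0.12], [-0.32, 0.4, 0.24, 0, 0, 0, -0.12], [-0.32, 0.4, 0.24, 0, 0, 0, -0.12], [-0.32, 0.4, 0.24, 0, 0, 0, -0.12], [-0.32, 0.4, 0.24, 0, 0, 0, -0.12]])

```text
time_s: 29.08
ee_pos: [368.0, 374.6, 309.1]
ee_rot: [-180.0, 0.0, -167.0]
force: [0.5, 0.8, 0.2]
gripper_width: 40.1
gripper_force: 0.0
```

Run:
```python
from h import *
f=grab('top'); W=world(f); p=f['pixels'].astype(int); z=W[...,2]; v,u=np.mgrid[0:400,0:640]
m=(u>262)&(u<345)&(v>150)&(v<250)&(z>195)&(z<225)&(p[...,2]>p[...,0]+8)&(p[...,2]>p[...,1])
print(cv2.minAreaRect(W[m][:,:2].astype(np.float32)))
cv2.imwrite('pics/t8.png',f['pixels'][100:300,100:540][:,:,::-1])
```

```text
((550.20947265625, 76.33724975585938), (227.62286376953125, 213.51345825195312), 13.37474250793457)
```

View pics/t8.png

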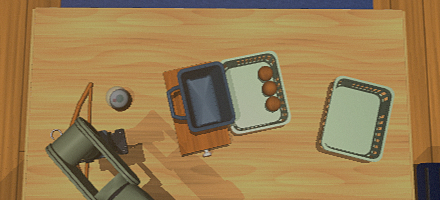

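The tub stands within 1 mm of where it began, at (205,98). The three balls are in the basket near (270,88), and the globe, hanger and spare baskets are where they were.

```bash
python3 -c "
from workcell import env
print(env.job_done())"
```

```text
the job is handed in; nothing more can be done
None
```

All three cedar balls are in the basket, the tub stands flat within 1 mm of where it stood and has been let go, and I handed the job in at about 29 s of the 51 s allowed; no verdict came back.

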